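# Rehang the lift-off door of the burner control box and swing it shut

### The arm

A 7-joint arm with a two-finger parallel gripper is mounted at the origin on the work surface. World frame = base frame: x ahead of the robot, y to its left, z up, the work surface at z = 0. Lengths are in m, angles in rad, forces in N, time in s.
With the tool pointing down it reaches from about 0.4 to 0.9 m from the base axis. Payload 5.6 kg.
Tool frame: the origin (TCP) lies at the very end of the fingers, on their centre line; the grasp point (between the pads) lies 19 mm behind it (ctrl.grip_point_offset is the distance from the TCP to the grasp point, in m); z points along the fingers, y is the direction in which the jaws open and shut (so a half turn about z gives the same grasp; the last joint's range is limited). The gripper opens to 92 mm and grips with 3 to 60 N. Pads are 20 mm wide; open, the fingers measure 128 mm over their backs; the gripper's body (75 mm by 189 mm) begins 69 mm behind the grasp point.
Start: joints at [-1.332, 0.468, -0.012, 1.603, 0.006, 1.071, -0.056], TCP at [0.181, 0.624, 0.215] pointing down, gripper open.
Joint ranges: [-2.53, 2.53], [-0.31, 2.02], [-1.57, 1.55], [0.28, 2.44], [-1.29, 4.43], [0.15, 1.84], [-2.92, 2.92]. Speed limits (rad/s): [2.57, 2.57, 3.14, 3.14, 3.14, 3.14, 3.14].

### API

Orientations are given as a rotation vector (axis times angle).
In Python, from cell import telemetry, camera, camera_info, ctrl, look_for, outline_of, pinpoint gives the robot as it stands. The module is installed in compiled form; this text tells all that it offers.
- The arm moves only by the tool send_rows, never from a script. Its argument "moves" is a list of rows, each a list of 4 numbers: the shift along the tool's x, y, z in mm, then the turn about the tool's z in degrees. In form: [[x, y, z, turn], ...]. A call has 1 to 8 rows; each row shifts and turns the commanded pose from where the row before left it, along the tool's axes as they then stand; what a row does not reach is not made up. A row lasts 1/12 s, in which the tool goes at most 41.7 mm and 7.16 degrees, less where a joint would pass 70% of its speed; a pose out of reach is approached as far as the arm can. A call is refused whole if a number of a shift passes 41.7 or a number of a turn 7.16, either way. A call with a gripper value outside its range is refused whole. "gripper" is the closure, from 0 (fully open) to 1 (shut), set as the call begins (left out, the last holds). The fingers move at their own pace and stop on an object; "force" is the grip in N (left out, the last holds). Time passes only in rows, so rows that do not move let the fingers close. It gives the time, the measured TCP pose, the force and the opening at its end, in the units of the state.
- telemetry.sense(): the state, without advancing time (a new reading comes with each control period).
- camera(name): name is "scene" or "top" or "wrist"; returns (picture, depth): 384x512x3 uint8, blue, green, red; 384x512 float32, m along the optical axis (not along the pixel's ray), 0 where there is no reading.
- camera_info(name): a dict with "mtx" (3x3 intrinsics, pixels), "R" (3x3) and "t" (3): a world point X has camera coordinates R X + t. Camera axes: x right, y down, z forward; pixel columns grow to the right and rows downward; lengths in m; the calibration is good to about 2 mm. A picture is of the moment at which its call begins: read the wrist's pose just before it. camera_info takes no time and is no camera call; for the wrist camera it gives the pose at the moment of the call.
- ctrl.finish_job(): hands the job in, once; it reports no verdict.
Trained networks look in the newest picture that a camera, given by its name, has taken for a name from the list of things; names that differ only in an ending like _2 or _b are one class to them, and where a whole thing is asked for, a point or a joint stands for the part that bears it (a point fixed in the world has none). Each returns a list of dicts, best first, with "confidence" (0 to 1); they miss things now and then, are a little off and sometimes report something else, mostly with a low value. They report only what shows in the picture. A call takes as long as a camera call. They do not tell look-alikes from the thing itself.
- look_for(target, camera): "position" ([x, y, z] in m, in the coordinates of the camera as it stood for that picture, good to about 4 mm: the middle of the surface that is visible of it).
- outline_of(target, camera): "pixels" (384x512 bool, what is visible of it).
- pinpoint(target, camera): "position" ([x, y, z] in m, in the coordinates of the camera as it stood for that picture, good to about 4 mm: a listed point, or the origin of a listed thing).
The state is a dict: "t": time; "qpos": joint angles; "qd": joint speeds; "tau": joint torques, N m; "position": TCP position; "eef_rot": TCP orientation; "wrist_force": force on the tool from outside, world axes, zero at the start; "torque": the same for the moment, N m; "finger_gap": opening from 0.0 (shut) to 1.0 (fully open).
Only numpy, scipy, OpenCV 4.12 (cv2) and the standard library are available. Lean on these libraries where they do the work, as an engineer would, in place of code of your own. Each camera call takes 0.05 s, during which the arm holds its last target. There are 200 camera calls.

### The job

Lift the red door out of its wooden rack and hang it on the burner control box: with the door standing well open, feel for the two pins and lower it gently so that both knuckles drop over them and sit fully down on their shoulders. Then swing the door shut against the seal and leave it hanging there, without forcing the hinge, slamming or leaning on the box, and without disturbing the jar, the mug or the glass weight.

Things in the scene. Friction and masses are not known exactly. Their poses are not given: they have to be found in the camera images.
- cabinet: Grey burner control box, fixed to the bench, 100 mm deep (x), 210 wide (y), 200 high. Origin: centre of its underside. Its open front looks along its own -x, front face at x = -50 mm. On the front, towards +y, a steel plate carries two upright brass pins, one above the other.
- hinge_line (a point): Nominal point of the pins' vertical line, at the lower shoulder's height, 50 mm above the bench. Axes as the cabinet's; it lies at x -64, y 78 mm in them. The pin plate can be set sideways in a slot: the real pins stand up to 13 mm either way along y from here (x is true); this setting is not measured, and it does not slide under working forces.
- pin_tip (a point): Nominal tip of the lower pin, 20 mm above hinge_line; the real one is up to 13 mm off along y in the same way. Each pin is 10 mm in diameter and stands 20 mm above a round steel shoulder of 19 mm diameter. The shoulders are 50 and 145 mm above the bench, so the tips are at 70 and 165 mm.
- seal (a point): Middle of the vertical rubber strip on the box's front that stops the door when shut, near the door's free edge; 8 mm wide, 120 high. A shut door is parallel to the front within about 2 degrees.
- door_center (a point): Centre of the red door's panel: 12 mm thick (x), 130 wide (y), 150 high (z up), 0.2 to 0.45 kg. Outer face: its own -x, with a small lock disc 9 mm proud, 50 mm towards -y. Knuckles on the +y edge. The top edge, 75 mm above here, is clear for a pinch from above. Shut: axes as the cabinet's. Open at a right angle: its +y points along the cabinet's +x, its outer face along the cabinet's +y.
- door: The door itself; origin at the centre of the panel's lower edge, 75 mm below door_center, same axes. Hung, it turns freely on the pins from shut to beyond a right angle; to shut, the free edge swings from the front towards the cabinet's -y side, pushed on the outer face. It stays where it is left.
- lower_knuckle (a point): Centre of the lower end of the lower knuckle's bore: 55 mm below the door's centre and 78 mm along +y, in the panel's mid plane. Knuckles are upright steel tubes, 22 mm outside, 12.4 mm bore, 25 mm long. When hung this sits on the lower shoulder.
- upper_knuckle (a point): Centre of the lower end of the upper knuckle's bore, 95 mm above the lower one, 40 mm above the door's centre. When hung it sits on the upper shoulder.
- rack: Fixed wooden rack, base 90 mm (x) by 190 (y), 12 mm thick; origin: centre of its underside. The door stands upright on the base in a 15 mm slot along y between two rails 100 mm long, tops 42 mm above the bench. The door must rise 30 mm to be clear.
- jar_center (a point): Bystander: amber jar with black cap, 60 mm diameter, 90 mm high; point half-way up.
- mug_center (a point): Bystander: blue mug, 76 mm diameter, 85 mm high; point half-way up.
- weight_center (a point): Bystander: green glass weight, 68 mm diameter, 55 mm high; point half-way up.
There are look-alikes about, which are no part of the job. Several things have the shape of the rack; the one meant has the colours described above. Several things have the shape of the cabinet; the one meant has the colours described above.

How it is judged:
On the way, in this order (a step that is already met when the one before it is completed fails the run):
1. the door is lifted clear of the rack's rails (z of door_center in the frame of rack above 0.12 m), for 0.1 s.
2. the door hangs on both pins, fully down, standing at least 40 degrees open (z of lower_knuckle in the frame of hinge_line between -0.004 and 0.004 m and z of upper_knuckle in the frame of hinge_line below 0.099 m and x of lower_knuckle in the frame of hinge_line between -0.005 and 0.005 m and y of lower_knuckle in the frame of hinge_line between -0.016 and 0.016 m and angle between the x axis of door and the x axis of cabinet, either way round above 0.7 rad), for 0.2 s.
At the end, for the whole second after the job is handed in: The door hangs by itself on both pins, knuckles down on their shoulders (within 4 mm), upright within 4 degrees, shut (parallel to the box's front within 5 degrees, panel in front of the opening) and at rest (z of lower_knuckle in the frame of hinge_line between -0.004 and 0.004 m and z of upper_knuckle in the frame of hinge_line below 0.099 m and x of lower_knuckle in the frame of hinge_line between -0.005 and 0.005 m and y of lower_knuckle in the frame of hinge_line between -0.016 and 0.016 m and angle between door_center's own z axis and vertical below 0.07 rad and angle between the x axis of door and the x axis of cabinet, either way round below 0.09 rad and y of door_center in the frame of hinge_line below -0.05 m and linear speed of door below 0.02 m/s); the robot touches nothing.
It fails at once if the door is pressed, jammed or slammed against the box or its pins with more than 25 N (contact force between door and cabinet above 25 N).
It fails at once if the robot presses on the box itself with more than 10 N (contact force between any of the fingers, the arm and cabinet above 10 N).
It fails at once if the jar, the mug or the glass weight is pushed more than 15 mm (distance of any of jar_center, mug_center, weight_center from where it was at the start of the episode above 0.015 m).
It also fails if it takes over 72 s, if anything falls off the work surface, if the arm or the gripper's body presses on something with over 40 N, if the wrist force passes 120 N, or if a joint passes its speed limit or range.

## Working session

There is one attempt and no reset: what is moved stays moved. The work goes in short steps, Python scripts to look and compute and a tool call to move; the robot and the scene stay as the last step left them, time stands still between calls to the robot, and variables do not carry over. Pictures are saved under pics/ and viewed, about 8 in all and at most 12, crops included, and the job is handed in when it is done.

Besides the shell and the picture viewer there is one more tool, called in YAML: its name, and indented under it one key for each argument. send_rows: Moves the arm, as the interface text tells. Its arguments: {"type":"object","properties":{"moves":{"type":"array","items":{"type":"array","items":{"type":"number"}}},"gripper":{"type":"number"},"force":{"type":"number"}},"required":["moves"]}

```bash
mkdir -p pics; cat > h.py <<'E'
import numpy as np, cv2
from cell import telemetry, camera, camera_info, ctrl, look_for, outline_of, pinpoint
def W(p,ci): return ci["R"].T@(np.array(p)-ci["t"])
def px(X,ci):
    c=ci["R"]@np.array(X)+ci["t"]; u=ci["mtx"]@c; return u[:2]/u[2]
E
python3 - <<'E'
from h import *
s=telemetry.sense(); print({k:np.round(v,3).tolist() for k,v in s.items()})
ims=[]
for n in ["scene","top"]:
    ci=camera_info(n); im,d=camera(n); ims.append(im); np.save(n+"_d.npy",d); cv2.imwrite(n+".png",im)
    print(n,"cam at",np.round(-ci["R"].T@ci["t"],3))
    for t in ["cabinet","hinge_line","pin_tip","seal","door_center","lower_knuckle","upper_knuckle","rack","jar_center","mug_center","weight_center"]:
        try:
            for r in pinpoint(t,n)[:3]: 
                w=W(r["position"],ci); print(t,round(r["confidence"],2),np.round(w,3),px(w,ci).astype(int))
        except Exception as e: print(t,e)
cv2.imwrite("pics/a.png",cv2.resize(np.vstack(ims),(400*1,600)))
cv2.imwrite("pics/s.png",ims[0]);cv2.imwrite("pics/t.png",ims[1])
E
```

```text
{'t': 0.0, 'qpos': [-1.332, 0.468, -0.012, 1.604, 0.006, 1.071, -0.056], 'qd': [0.0, 0.001, 0.001, 0.0, 0.002, 0.001, 0.001], 'tau': [0.0, -52.057, -0.012, -24.375, -0.057, 0.017, 0.0], 'position': [0.181, 0.624, 0.214], 'eef_rot': [-0.441, -3.11, 0.003], 'wrist_force': [-0.001, -0.878, 0.67], 'torque': [0.012, -0.038, -0.025], 'finger_gap': 1.004}
scene cam at [ 1.348 -0.117  0.863]
cabinet 0.91 [ 0.292  0.33  -0.   ] [369 164]
cabinet 0.81 [ 0.565  0.215 -0.   ] [354 220]
hinge_line 0.67 [0.28  0.234 0.051] [344 151]
hinge_line 0.65 [0.533 0.115 0.052] [323 201]
pin_tip 0.93 [0.28  0.227 0.072] [344 146]
pin_tip 0.92 [0.532 0.112 0.071] [322 197]
pin_tip 0.16 [ 0.517 -0.275  0.081] [193 193]
door_center 0.74 [ 0.518 -0.279  0.083] [192 193]
lower_knuckle 0.86 [ 0.47  -0.212  0.03 ] [216 194]
upper_knuckle 0.8 [ 0.477 -0.214  0.128] [213 172]
rack 0.74 [ 0.521 -0.282 -0.001] [194 213]
rack 0.6 [ 0.286 -0.327 -0.003] [187 166]
rack 0.56 [ 0.504 -0.519 -0.004] [119 211]
jar_center 0.9 [ 0.73  -0.241  0.044] [200 258]
mug_center 0.88 [0.724 0.061 0.042] [314 255]
weight_center 0.65 [ 0
[... 329 characters left out ...]
]
pin_tip 0.5 [ 0.518 -0.27   0.089] [306 191]
seal 0.82 [0.632 0.197 0.103] [168 152]
seal 0.78 [0.366 0.326 0.107] [121 230]
door_center 0.59 [ 0.519 -0.274  0.088] [307 191]
lower_knuckle 0.73 [0.633 0.196 0.106] [168 152]
lower_knuckle 0.7 [ 0.475 -0.212  0.03 ] [287 206]
upper_knuckle 0.7 [ 0.473 -0.208  0.127] [288 202]
upper_knuckle 0.31 [0.634 0.196 0.105] [168 152]
rack 0.9 [ 0.287 -0.329  0.001] [320 262]
rack 0.67 [ 0.475 -0.21   0.029] [286 206]
rack 0.61 [ 0.504 -0.523  0.   ] [374 202]
jar_center 0.55 [ 0.729 -0.238  0.043] [295 135]
mug_center 0.91 [0.724 0.066 0.044] [211 134]
weight_center 0.71 [ 0.415 -0.024  0.026] [232 222]
weight_center 0.27 [0.534 0.113 0.052] [193 185]
```

View pics/s.png

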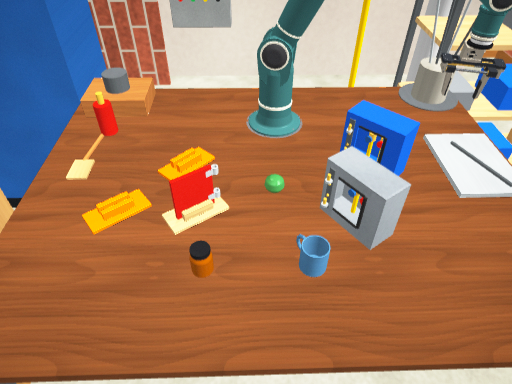

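View pics/t.png

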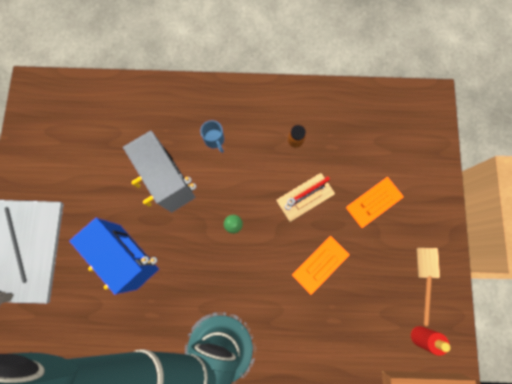

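The red door stands in the pale wooden rack (scene px 192,193), and the grey box is at (360,200) with its pins at its left front edge (328,195). The blue box and the orange racks are look-alikes. Next I'll get the wrist camera geometry and plan the move.

```bash
cat >> h.py <<'E'
from scipy.spatial.transform import Rotation as Ro
def T():
    s=telemetry.sense(); return np.array(s["position"]),Ro.from_rotvec(s["eef_rot"]).as_matrix(),s
def yaw(R): return np.degrees(np.arctan2(R[1,1],R[0,1]))   # heading of tool y
def plan(goal,ydeg=None,step=38,n=None):
    p,R,s=T(); y0=yaw(R); dy=0 if ydeg is None else (ydeg-y0+180)%360-180
    d=(np.array(goal)-p)*1000
    n=n or max(int(np.ceil(np.linalg.norm(d)/step)),int(np.ceil(abs(dy)/7)),1)
    rows=[]; Rc=R.copy()
    for i in range(n):
        v=Rc.T@d/n; t=-dy/n
        rows.append([round(float(v[0]),1),round(float(v[1]),1),round(float(v[2]),1),round(t,2)])
        Rc=Rc@Ro.from_euler('z',t,degrees=True).as_matrix()
    print("yaw",round(y0,1),"dyaw",round(dy,1),"rows",n)
    for i in range(0,n,8): print(rows[i:i+8])
E
python3 - <<'E'
from h import *
p,R,s=T(); ci=camera_info("wrist"); c=-ci["R"].T@ci["t"]
print("cam in tool",np.round(R.T@(c-p),3)); print("cam axes in tool (cols)\n",np.round(R.T@ci["R"].T,3)); print(ci["mtx"])
plan([0.181,0.624,0.36],None)
E
```

```text
cam in tool [ 0.068  0.    -0.17 ]
cam axes in tool (cols)
 [[ 0.    -0.971 -0.238]
 [ 1.    -0.     0.002]
 [-0.002 -0.238  0.971]]
[[303.74627244   0.         256.83599175]
 [  0.         303.74627244 190.11500347]
 [  0.           0.           1.        ]]
yaw 73.8 dyaw 0 rows 4
[[-0.1, -0.1, -36.4, 0.0], [-0.1, -0.1, -36.4, 0.0], [-0.1, -0.1, -36.4, 0.0], [-0.1, -0.1, -36.4, 0.0]]
```

send_rows:
  moves:
    - [0,0,-40,0]
    - [0,0,-40,0]
    - [0,0,-20,0]
  gripper: 0

```text
t: 1.45
position: [0.1811, 0.6258, 0.3194]
eef_rot: [0.441, 3.11, 0.009]
wrist_force: [0.6, 1.0, 1.1]
finger_gap: 1.0
```

```bash
python3 - <<'E'
from h import *
plan([0.575,0.063,0.30],39)
E
```

```text
yaw 73.8 dyaw -34.8 rows 19
[[-28.2, -22.7, 0.9, np.float64(1.83)], [-28.9, -21.8, 0.9, np.float64(1.83)], [-29.5, -20.8, 0.9, np.float64(1.83)], [-30.2, -19.9, 0.9, np.float64(1.83)], [-30.8, -18.9, 0.9, np.float64(1.83)], [-31.4, -17.9, 0.9, np.float64(1.83)], [-32.0, -16.9, 0.9, np.float64(1.83)], [-32.5, -15.9, 0.9, np.float64(1.83)]]
[[-33.0, -14.8, 0.9, np.float64(1.83)], [-33.4, -13.8, 0.9, np.float64(1.83)], [-33.9, -12.7, 0.9, np.float64(1.83)], [-34.2, -11.6, 0.9, np.float64(1.83)], [-34.6, -10.5, 0.9, np.float64(1.83)], [-34.9, -9.4, 0.9, np.float64(1.83)], [-35.2, -8.3, 0.9, np.float64(1.83)], [-35.4, -7.1, 0.9, np.float64(1.83)]]
[[-35.7, -6.0, 0.9, np.float64(1.83)], [-35.8, -4.8, 0.9, np.float64(1.83)], [-36.0, -3.7, 0.9, np.float64(1.83)]]
```

send_rows:
  moves:
    - [-28,-23,1,1.8]
    - [-29,-22,1,1.8]
    - [-30,-21,1,1.8]
    - [-30,-20,1,1.8]
    - [-31,-19,1,1.8]
    - [-31,-18,1,1.8]
    - [-32,-17,1,1.8]
    - [-32,-16,1,1.8]

```text
t: 2.12
position: [0.3471, 0.3852, 0.3068]
eef_rot: [0.83, 3.03, 0.001]
wrist_force: [0.8, 1.4, -0.3]
finger_gap: 0.999
```

send_rows:
  moves:
    - [-33,-15,1,1.8]
    - [-33,-14,1,1.8]
    - [-34,-13,1,1.8]
    - [-34,-12,1,1.8]
    - [-35,-10,1,1.8]
    - [-35,-9,1,1.8]
    - [-35,-8,1,1.8]
    - [-35,-7,1,1.8]

```text
t: 2.78
position: [0.5142, 0.1499, 0.2989]
eef_rot: [1.203, 2.902, 0.001]
wrist_force: [0.2, -0.0, 0.2]
finger_gap: 1.001
```

send_rows:
  moves:
    - [-36,-6,1,1.8]
    - [-36,-5,1,1.8]
    - [-36,-4,1,1.8]
    - [0,0,0,0]
    - [0,0,0,0]

```text
t: 3.2
position: [0.577, 0.06, 0.2954]
eef_rot: [1.343, 2.84, -0.001]
wrist_force: [0.8, 0.7, -0.8]
finger_gap: 0.995
```

```bash
python3 - <<'E'
from h import *
p,R,s=T(); print(p,yaw(R)); ci=camera_info("wrist"); im,d=camera("wrist"); cv2.imwrite("pics/w1.png",im); np.savez("w1",im=im,d=d,R=ci["R"],t=ci["t"])
for t in ["cabinet","hinge_line","pin_tip","seal","mug_center"]:
    for r in pinpoint(t,"wrist")[:2]:
        w=W(r["position"],ci); print(t,round(r["confidence"],2),np.round(w,4),px(w,ci).astype(int))
E
```

```text
[0.57702711 0.06004497 0.29536684] 39.397986677604145
cabinet 0.41 [0.7275 0.062  0.0423] [336 228]
hinge_line 0.9 [0.5342 0.1186 0.0539] [260 112]
seal 0.92 [0.6266 0.194  0.1054] [364 112]
seal 0.19 [0.7259 0.0634 0.0397] [335 226]
mug_center 0.7 [0.7247 0.0642 0.0446] [336 226]
```

View pics/w1.png

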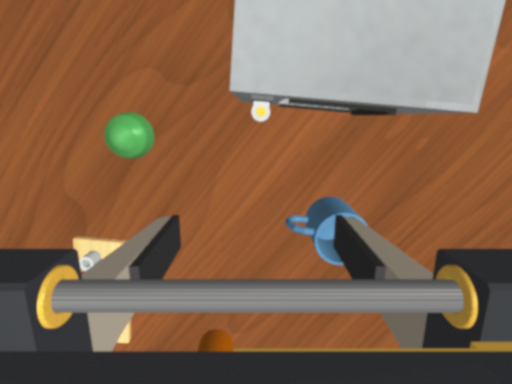

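send_rows:
  moves:
    - [0,0,35,0]
    - [0,0,35,0]
    - [0,0,0,0]
    - [0,0,0,0]

```text
t: 3.83
position: [0.5753, 0.0631, 0.2248]
eef_rot: [-1.334, -2.842, 0.003]
wrist_force: [0.6, -0.1, -0.3]
finger_gap: 0.997
```

```bash
cat >> h.py <<'E'
def ray(u,v,ci,z):
    K=camera_info("wrist")["mtx"] if "mtx" not in ci else ci["mtx"]
    d=ci["R"].T@np.linalg.inv(K)@np.array([u,v,1.]); c=-ci["R"].T@ci["t"]; return c+d*(z-c[2])/d[2]
def yellow(im,u0,v0,r=25):
    hsv=cv2.cvtColor(im,cv2.COLOR_BGR2HSV); m=cv2.inRange(hsv,(18,90,90),(38,255,255))
    k=np.zeros_like(m); cv2.circle(k,(int(u0),int(v0)),r,255,-1); ys,xs=np.nonzero(m&k); return xs.mean(),ys.mean(),len(xs)
E
python3 - <<'E'
from h import *
p,R,s=T(); ci2=camera_info("wrist"); im,d=camera("wrist"); np.savez("w2",im=im,d=d,R=ci2["R"],t=ci2["t"])
print(p,yaw(R))
g=np.load("w1.npz"); ci1=dict(R=g["R"],t=g["t"],mtx=ci2["mtx"])
for im_,d_,ci in((g["im"],g["d"],ci1),(im,d,ci2)):
    c=px([.5342,.1186,.16],ci); y=yellow(im_,*c); P=ray(y[0],y[1],ci,.165); print("tip",y,P, "depth", d_[int(y[1]),int(y[0])], "cam z",(-ci["R"].T@ci["t"])[2])
    # top-face of cabinet
    v,u=np.nonzero(d_>0); z=d_[v,u]; X=(np.linalg.inv(ci["mtx"])@np.array([u*z,v*z,z])-ci["t"][:,None]); X=ci["R"].T@X
    m=(abs(X[2]-.2)<.006)&(X[1]>.08); Q=X[:2,m].T.astype(np.float32); print("top z",X[2,m].mean(),len(Q)); r=cv2.minAreaRect(Q*1000); print(r)
h=(288,220)
print("handle", ray(*h,ci1,.045), np.linalg.norm(ray(*h,ci1,.045)[:2]-P[:2]))
E
```

```text
[0.57531363 0.06305573 0.22482245] 39.716374943214966
tip (np.float64(260.5633802816901), np.float64(111.09859154929578), 71) [0.53360594 0.11823965 0.165     ] depth 0.2907355 cam z 0.46553670574595335
top z 0.20030574679877408 26690
((565.3133544921875, 208.5083770751953), (211.115478515625, 85.6060562133789), 34.62846755981445)
tip (np.float64(261.48), np.float64(114.808), 125) [0.53354254 0.11811584 0.165     ] depth 0.22363247 cam z 0.39513109965941223
top z 0.2002460913986265 29622
((560.8882446289062, 191.6507568359375), (184.72247314453125, 62.91765594482422), 34.5720329284668)
handle [0.6627612  0.02722939 0.045     ] 0.1579804041036897
```

```bash
sed -i 's/round(t,2)/round(float(t),1)/' h.py; python3 - <<'E'
from h import *
plan([0.518,-0.276,0.28],34)
E
```

```text
yaw 39.7 dyaw -5.7 rows 10
[[-22.3, -26.2, -5.3, 0.6], [-22.6, -25.9, -5.3, 0.6], [-22.8, -25.7, -5.3, 0.6], [-23.1, -25.5, -5.3, 0.6], [-23.3, -25.3, -5.3, 0.6], [-23.6, -25.0, -5.3, 0.6], [-23.8, -24.8, -5.3, 0.6], [-24.1, -24.6, -5.3, 0.6]]
[[-24.3, -24.3, -5.3, 0.6], [-24.6, -24.1, -5.3, 0.6]]
```

send_rows:
  moves:
    - [-22,-26,-6,0.6]
    - [-22,-26,-6,0.6]
    - [-23,-26,-6,0.6]
    - [-23,-26,-6,0.6]
    - [-23,-25,-5,0.6]
    - [-24,-25,-5,0.6]
    - [-24,-25,-5,0.6]
    - [-24,-25,-5,0.6]

```text
t: 4.55
position: [0.5283, -0.2106, 0.273]
eef_rot: [1.452, 2.781, 0.003]
wrist_force: [0.6, -0.7, -1.1]
finger_gap: 1.002
```

send_rows:
  moves:
    - [-24,-24,-5,0.6]
    - [-24,-24,-5,0.6]
    - [0,0,0,0]
    - [0,0,0,0]

```text
t: 4.88
position: [0.5153, -0.2783, 0.2826]
eef_rot: [1.487, 2.762, 0.001]
wrist_force: [0.4, 0.4, 0.4]
finger_gap: 1.004
```

```bash
python3 - <<'E'
from h import *
p,R,s=T(); ci=camera_info("wrist"); im,d=camera("wrist"); cv2.imwrite("pics/w3.png",im); np.savez("w3",im=im,d=d,R=ci["R"],t=ci["t"])
print(p,yaw(R))
hsv=cv2.cvtColor(im,cv2.COLOR_BGR2HSV); m=cv2.inRange(hsv,(0,120,80),(8,255,255))|cv2.inRange(hsv,(172,120,80),(180,255,255))
v,u=np.nonzero((m>0)&(d>0)); z=d[v,u]; X=ci["R"].T@(np.linalg.inv(ci["mtx"])@np.array([u*z,v*z,z])-ci["t"][:,None])
print("red z pct",np.percentile(X[2],[50,90,99]))
k=X[2]>np.percentile(X[2],95)-.006; r=cv2.minAreaRect((X[:2,k].T*1000).astype(np.float32)); print("top face",r, k.sum())
for t in ["door_center","lower_knuckle","upper_knuckle","rack"]:
    for r in pinpoint(t,"wrist")[:2]:
        w=W(r["position"],ci); print(t,round(r["confidence"],2),np.round(w,4),px(w,ci).astype(int))
E
```

```text
[ 0.5152871  -0.2782802   0.28258205] 33.401297029896995
red z pct [0.16201877 0.16303359 0.16398209]
top face ((497.7301940917969, -288.28546142578125), (53.53130340576172, 129.03744506835938), 33.23342514038086) 1493
lower_knuckle 0.9 [ 0.472  -0.2108  0.0294] [257 105]
upper_knuckle 0.74 [ 0.4725 -0.2074  0.0302] [259 103]
upper_knuckle 0.73 [ 0.4724 -0.2121  0.1296] [257 104]
rack 0.97 [ 5.072e-01 -5.256e-01  2.000e-04] [170 282]
rack 0.91 [ 0.5177 -0.2758  0.001 ] [258 161]
```

View pics/w3.png

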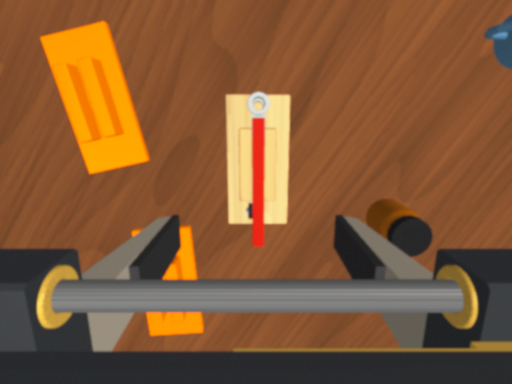

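```bash
python3 - <<'E'
from h import *
g=np.load("w3.npz"); ci=dict(R=g["R"],t=g["t"],mtx=camera_info("wrist")["mtx"]); im=g["im"]
hsv=cv2.cvtColor(im,cv2.COLOR_BGR2HSV); m=cv2.inRange(hsv,(0,120,80),(8,255,255))|cv2.inRange(hsv,(172,120,80),(180,255,255))
P=[];w=[]
for v in range(122,242):
    u=np.nonzero(m[v,235:280])[0]+235; P.append(ray(u.mean(),v,ci,.162)[:2]); w.append(len(u))
P=np.array(P); print("w",w[::20])
vx,vy,x,y=cv2.fitLine((P*1000).astype(np.float32),cv2.DIST_HUBER,0,.01,.01).ravel(); print("heading",np.degrees(np.arctan2(vy,vx)),x,y)
rows=np.nonzero(m[:,250:266].any(1))[0]; rows=rows[(rows>90)&(rows<260)]; a=ray(258,rows[0],ci,.162);b=ray(258,rows[-1]+1,ci,.162); print(a,b,(a+b)/2,np.linalg.norm(a-b))
p,R,s=T(); c=(a+b)/2; print("tool xy offset of centre mm",(R.T@(c-p))*1000)
plan([c[0],c[1],0.20],33.2)
E
```

```text
w [13, 11, 11, 11, 11, 11]
heading -56.530514 517.15826 -279.0214
[ 0.47998568 -0.22279474  0.162     ] [ 0.55154068 -0.33102761  0.162     ] [ 0.51576318 -0.27691118  0.162     ] 0.129747729172502
tool xy offset of centre mm [ -2.4729721   -2.0194476  118.00081992]
yaw 33.8 dyaw -0.6 rows 3
[[-0.8, -0.7, 26.7, 0.2], [-0.8, -0.7, 26.7, 0.2], [-0.8, -0.7, 26.7, 0.2]]
```

send_rows:
  moves:
    - [-2.4,-2,30,0.3]
    - [0,0,30,0]
    - [0,0,20,0]
    - [0,0,0,0]
    - [0,0,0,0]
    - [0,0,0,0]

```text
t: 5.63
position: [0.5158, -0.2785, 0.2009]
eef_rot: [1.488, 2.765, 0.0]
wrist_force: [0.2, -0.7, 0.4]
finger_gap: 1.0
```

```bash
python3 - <<'E'
from h import *
p,R,s=T(); print(p,s["qd"]); plan([0.51576,-.27691,.128],33.47,25)
E
```

```text
[ 0.51581986 -0.27848634  0.20094635] [ 0.00352399 -0.01519928  0.00582888 -0.01007686 -0.0009447  -0.00486727
  0.00193129]
yaw 33.4 dyaw 0.1 rows 3
[[0.5, 0.2, 24.3, -0.0], [0.5, 0.2, 24.3, -0.0], [0.5, 0.2, 24.3, -0.0]]
```

send_rows:
  moves:
    - [0.5,0.2,25,0]
    - [0.5,0.2,24,0]
    - [0.4,0.3,24,0]
    - [0,0,0,0]
    - [0,0,0,0]
    - [0,0,0,0]

```text
t: 6.13
position: [0.5159, -0.2778, 0.1288]
eef_rot: [1.489, 2.763, 0.0]
wrist_force: [-1.3, 0.1, 0.5]
finger_gap: 0.998
```

send_rows:
  moves:
    - [0,0,0,0]
    - [0,0,0,0]
    - [0,0,0,0]
    - [0,0,0,0]
    - [0,0,0,0]
    - [0,0,0,0]
    - [0,0,0,0]
    - [0,0,0,0]
  gripper: 1
  force: 35

```text
t: 6.8
position: [0.5146, -0.2769, 0.1266]
eef_rot: [-1.491, -2.765, -0.0]
wrist_force: [-0.3, 0.5, -0.4]
finger_gap: 0.447
```

send_rows:
  moves:
    - [0,0,0,0]
    - [0,0,0,0]
    - [0,0,0,0]
    - [0,0,0,0]

```text
t: 7.13
position: [0.5146, -0.2769, 0.1266]
eef_rot: [1.491, 2.765, 0.0]
wrist_force: [3.0, 1.1, -0.8]
finger_gap: 0.152
```

send_rows:
  moves:
    - [0,0,0,0]
    - [0,0,0,0]
    - [0,0,0,0]
    - [0,0,0,0]
    - [0,0,0,0]

```text
t: 7.55
position: [0.5146, -0.2769, 0.1265]
eef_rot: [1.491, 2.765, 0.0]
wrist_force: [-0.1, 0.3, -0.3]
finger_gap: 0.125
```

send_rows:
  moves:
    - [0,0,-5,0]
    - [0,0,-10,0]
    - [0,0,-15,0]
    - [0,0,-20,0]
    - [0,0,-20,0]
    - [0,0,-20,0]
    - [0,0,-10,0]
    - [0,0,0,0]

```text
t: 8.22
position: [0.5157, -0.2777, 0.2293]
eef_rot: [1.488, 2.761, 0.001]
wrist_force: [0.2, -0.6, -3.7]
finger_gap: 0.127
```

```bash
python3 - <<'E'
from h import *
p,R,s=T(); print(p,yaw(R),s["wrist_force"],s["torque"],s["finger_gap"]); ci=camera_info("wrist"); im,d=camera("wrist"); cv2.imwrite("pics/w4.png",im); np.savez("w4",im=im,d=d,R=ci["R"],t=ci["t"],p=p,Rt=R)
E
```

```text
[ 0.51568976 -0.27772843  0.22933455] 33.3499602930566 [ 0.21653498 -0.57043193 -3.72468335] [-0.05645451 -0.05829682  0.01854308] 0.12655448124374613
```

View pics/w4.png

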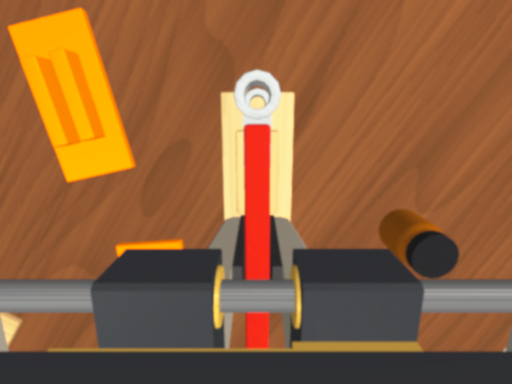

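```bash
python3 - <<'E'
from h import *
g=np.load("w4.npz"); ci=dict(R=g["R"],t=g["t"],mtx=camera_info("wrist")["mtx"]); im=g["im"]; d=g["d"]
print(np.round(d[88:101:2,236:282:3],3))
hsv=cv2.cvtColor(im,cv2.COLOR_BGR2HSV); m=((hsv[...,1]<50)&(hsv[...,2]>110)).astype(np.uint8)*255
k=np.zeros_like(m); k[60:124,225:292]=255; m&=k
cs,h=cv2.findContours(m,cv2.RETR_CCOMP,cv2.CHAIN_APPROX_NONE)
for c,hh in zip(cs,h[0]):
    if len(c)>25:
        e=cv2.fitEllipse(c); (x,y),r=cv2.minEnclosingCircle(c); print(len(c),hh[3],e,(x,y,r))
        zt=g["p"][2]+.0255
        P=ray(e[0][0],e[0][1],ci,zt); print("tool",g["Rt"].T@(P-g["p"])*1000)
cv2.imwrite("crop.png",cv2.resize(im[50:130,215:300],None,fx=6,fy=6,interpolation=cv2.INTER_NEAREST))
E
```

```text
[[0.138 0.138 0.138 0.141 0.152 0.378 0.379 0.38  0.381 0.38  0.148 0.138
  0.138 0.139 0.138 0.381]
 [0.138 0.138 0.137 0.146 0.38  0.229 0.229 0.228 0.23  0.23  0.156 0.14
  0.139 0.137 0.139 0.38 ]
 [0.138 0.138 0.139 0.151 0.229 0.228 0.23  0.229 0.228 0.229 0.381 0.141
  0.138 0.138 0.138 0.38 ]
 [0.139 0.138 0.139 0.155 0.23  0.227 0.229 0.229 0.229 0.229 0.23  0.146
  0.138 0.138 0.139 0.371]
 [0.139 0.139 0.141 0.158 0.229 0.229 0.236 0.243 0.234 0.229 0.23  0.149
  0.139 0.139 0.138 0.371]
 [0.14  0.139 0.138 0.23  0.229 0.236 0.371 0.37  0.371 0.231 0.228 0.142
  0.138 0.138 0.139 0.37 ]
 [0.139 0.139 0.138 0.155 0.23  0.372 0.372 0.372 0.371 0.248 0.23  0.14
  0.138 0.138 0.139 0.371]]
152 -1 ((256.96600341796875, 96.61875915527344), (45.07890701293945, 55.23301696777344), 0.4563869535923004) (257.0, 98.19811248779297, 28.480506896972656)
tool [ 76.64536895  -0.43290389 -25.77798622]
44 0 ((257.0655822753906, 102.248779296875), (14.052080154418945, 16.649789810180664), 90.54112243652344) (257.0, 103.0, 8.544103622436523)
tool [ 74.18168258  -0.38678294 -25.7689641 ]
34 0 ((256.411865234375, 87.20350646972656), (5.934454441070557, 16.900100708007812), 87.77068328857422) (256.5, 88.5, 8.514793395996094)
tool [ 80.71860939  -0.68434919 -25.79342192]
```

View crop.png

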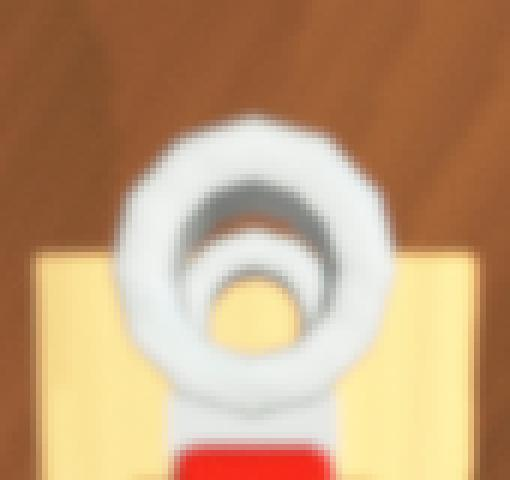

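```bash
python3 - <<'E'
from h import *
g=np.load("w4.npz"); ci=dict(R=g["R"],t=g["t"],mtx=camera_info("wrist")["mtx"])
f=lambda u,v,z:g["Rt"].T@(ray(u,v,ci,z)-g["p"])*1000
zt=g["p"][2]+.0255
print(f(257.4,94.0,zt),f(257.5,102.7,zt-.095))
K=f(257.4,94.2,zt)
p,R,s=T()
# tool goal so that knuckle is over pin; yaw 34.3
Y=34.3; c=np.radians(Y); Rg=np.array([[-np.sin(c),np.cos(c)],[np.cos(c),np.sin(c)]])
goal=np.array([.5336,.1182])-Rg@K[:2]/1000; print("goal",goal)
tz=lambda k:k-.0255-.025+.0   # TCP z for upper knuckle lower end at... 
print("TCP z hung:",.145+.025-.0255)
plan([goal[0],goal[1],.20],Y,30)
E
```

```text
[ 77.78424891  -0.23600838 -25.78150997] [77.81669551  0.09405555 69.22038669]
goal [0.57757945 0.05414725]
TCP z hung: 0.1445
yaw 33.4 dyaw 0.9 rows 12
[[20.2, 19.5, 2.3, -0.1], [20.2, 19.6, 2.3, -0.1], [20.1, 19.6, 2.3, -0.1], [20.1, 19.6, 2.3, -0.1], [20.1, 19.6, 2.3, -0.1], [20.1, 19.7, 2.3, -0.1], [20.0, 19.7, 2.3, -0.1], [20.0, 19.7, 2.3, -0.1]]
[[20.0, 19.8, 2.3, -0.1], [19.9, 19.8, 2.3, -0.1], [19.9, 19.8, 2.3, -0.1], [19.9, 19.8, 2.3, -0.1]]
```

```bash
python3 - <<'E'
from h import *
plan([.6058,.0128,.20],34.3,30)
E
```

```text
yaw 33.4 dyaw 0.9 rows 11
[[17.5, 21.4, 2.5, -0.1], [17.4, 21.4, 2.5, -0.1], [17.4, 21.4, 2.5, -0.1], [17.4, 21.5, 2.5, -0.1], [17.3, 21.5, 2.5, -0.1], [17.3, 21.5, 2.5, -0.1], [17.3, 21.5, 2.5, -0.1], [17.3, 21.6, 2.5, -0.1]]
[[17.2, 21.6, 2.5, -0.1], [17.2, 21.6, 2.5, -0.1], [17.2, 21.6, 2.5, -0.1]]
```

send_rows:
  moves:
    - [17,21,2,-0.1]
    - [17,21,2,-0.1]
    - [17,21,2,-0.1]
    - [17,21,2,-0.1]
    - [17,21,2,-0.1]
    - [17,21,2,-0.1]
    - [17,21,2,-0.1]
    - [17,21,2,-0.1]

```text
t: 8.93
position: [0.578, -0.0691, 0.2088]
eef_rot: [-1.47, -2.774, 0.002]
wrist_force: [0.2, 0.1, -3.2]
finger_gap: 0.126
```

send_rows:
  moves:
    - [17,21,2,-0.1]
    - [17,21,2,-0.1]
    - [15,18,2,0]
    - [0,0,0,0]
    - [0,0,0,0]
    - [0,0,0,0]
    - [0,0,0,0]

```text
t: 9.52
position: [0.6003, 0.002, 0.204]
eef_rot: [-1.469, -2.776, 0.002]
wrist_force: [0.4, -0.1, -3.2]
finger_gap: 0.13
```

```bash
python3 - <<'E'
from h import *
p,R,s=T(); print(p,yaw(R),s["wrist_force"],s["torque"],s["finger_gap"]); ci=camera_info("wrist"); im,d=camera("wrist"); cv2.imwrite("pics/w5.png",im); np.savez("w5",im=im,d=d,R=ci["R"],t=ci["t"],p=p,Rt=R)
plan([.6058,.0128,.1705],34.3,8)
E
```

```text
[0.60028453 0.00195962 0.20402403] 34.223333133922736 [ 0.40930769 -0.1125076  -3.20455274] [-0.07304026  0.07407635 -0.04584914] 0.13016532494089736
yaw 34.2 dyaw 0.1 rows 5
[[1.2, 2.1, 6.8, -0.0], [1.2, 2.1, 6.8, -0.0], [1.2, 2.1, 6.8, -0.0], [1.2, 2.1, 6.8, -0.0], [1.2, 2.1, 6.8, -0.0]]
```

View pics/w5.png

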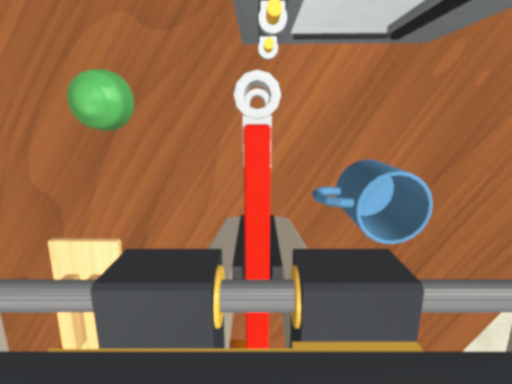

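```bash
python3 - <<'E'
from h import *
g=np.load("w5.npz"); ci=dict(R=g["R"],t=g["t"],mtx=camera_info("wrist")["mtx"])
for c,z in(((274,9),.165),((268,44),.07)):
    y=yellow(g["im"],*c,14); print(y,ray(y[0],y[1],ci,z))
p,R,s=T(); print(p,s["qd"].round(3))
E
```

```text
(np.float64(273.47986577181206), np.float64(10.64765100671141), 298) [0.53445958 0.11622113 0.165     ]
(np.float64(268.0925925925926), np.float64(44.30555555555556), 108) [0.53402375 0.11689302 0.07      ]
[0.60043146 0.00194703 0.20427827] [ 0.001 -0.004 -0.004 -0.006 -0.004  0.001 -0.001]
```

send_rows:
  moves:
    - [1.2,2.1,6.8,0]
    - [1.2,2.1,6.8,0]
    - [1.2,2.1,6.8,0]
    - [1.2,2.1,6.8,0]
    - [1.2,2.1,6.8,0]
    - [0,0,0,0]
    - [0,0,0,0]
    - [0,0,0,0]

```text
t: 10.23
position: [0.6063, 0.0144, 0.1706]
eef_rot: [1.466, 2.778, -0.0]
wrist_force: [0.1, 0.6, -3.8]
finger_gap: 0.124
```

```bash
python3 - <<'E'
from h import *
p,R,s=T(); print(p,yaw(R),s["wrist_force"])
ci=camera_info("wrist"); im,d=camera("wrist"); np.savez("w6",im=im,d=d,R=ci["R"],t=ci["t"],p=p,Rt=R)
for w in((.5336,.1182,.165),(.5336,.1182,.07)):
    c=px(w,ci); y=yellow(im,*c,16); print(c,y,ray(y[0],y[1],ci,w[2]))
plan([.5776,.0541,.1705],34.3,8)
E
```

```text
[0.60633762 0.0144039  0.1706262 ] 34.3467070818374 [ 0.09713326  0.56871494 -3.79087058]
[254.70724455  -0.91502813] (np.float64(254.6), np.float64(7.073076923076923), 260) [0.53563774 0.1151098  0.165     ]
[255.38549565  42.28695616] (np.float64(255.3941605839416), np.float64(44.372262773722625), 137) [0.53449374 0.11690217 0.07      ]
yaw 34.3 dyaw -0.0 rows 7
[[7.0, -0.2, 0.1, 0.0], [7.0, -0.2, 0.1, 0.0], [7.0, -0.2, 0.1, 0.0], [7.0, -0.2, 0.1, 0.0], [7.0, -0.2, 0.1, 0.0], [7.0, -0.2, 0.1, 0.0], [7.0, -0.2, 0.1, 0.0]]
```

send_rows:
  moves:
    - [7,-0.2,0,0]
    - [7,-0.2,0,0]
    - [7,-0.2,0,0]
    - [7,-0.2,0,0]
    - [7,-0.2,0,0]
    - [7,-0.2,0,0]
    - [7,-0.2,0,0]
    - [0,0,0,0]

```text
t: 10.95
position: [0.5764, 0.0562, 0.1705]
eef_rot: [-1.463, -2.779, -0.001]
wrist_force: [-0.4, 0.4, -4.1]
finger_gap: 0.129
```

send_rows:
  moves:
    - [0,0,0,0]
    - [0,0,0,0]
    - [0,0,0,0]

```text
t: 11.2
position: [0.5777, 0.0537, 0.1707]
eef_rot: [1.467, 2.777, -0.0]
wrist_force: [0.9, 0.5, -3.3]
finger_gap: 0.129
```

```bash
python3 - <<'E'
from h import *
p,R,s=T(); print(p,yaw(R),s["wrist_force"],s["torque"],s["qd"].round(3))
ci=camera_info("wrist"); im,d=camera("wrist"); np.savez("w7",im=im,d=d,R=ci["R"],t=ci["t"],p=p,Rt=R)
cv2.imwrite("pics/w7.png",cv2.resize(im[50:135,210:305],None,fx=6,fy=6,interpolation=cv2.INTER_NEAREST))
print(R.T@(np.array([.57758,.05415,.1705])-p)*1000)
E
```

```text
[0.57765479 0.05368519 0.17065572] 34.31170253915697 [ 0.90873184  0.49114473 -3.30883099] [-0.05684308  0.00071007 -0.00395062] [ 0.003  0.002 -0.002  0.001 -0.001  0.002  0.001]
[0.42616186 0.20021837 0.15553621]
```

View pics/w7.png

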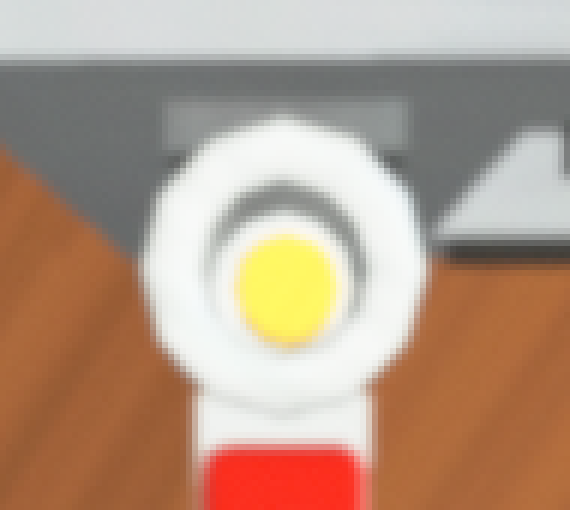

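```bash
python3 - <<'E'
from h import *
g=np.load("w7.npz"); ci=dict(R=g["R"],t=g["t"],mtx=camera_info("wrist")["mtx"])
y=yellow(g["im"],257.8,98,14); print(y)
for u,v in((y[0],y[1]),(257.8,98.5)): print("pin in tool",g["Rt"].T@(ray(u,v,ci,.165)-g["p"])*1000)
v=94.3-0; print("knuckle now",g["Rt"].T@(ray(257.6,94.2,ci,g["p"][2]+.0255)-g["p"])*1000)
E
```

```text
(np.float64(257.32300884955754), np.float64(98.06637168141593), 226)
pin in tool [77.75781742 -0.11712422  5.61915604]
pin in tool [77.52723739  0.14774194  5.61929015]
knuckle now [ 7.77491375e+01 -6.96770880e-02 -2.55365559e+01]
```

send_rows:
  moves:
    - [0,0,1.5,0]
    - [0,0,1.5,0]
    - [0,0,1.5,0]
    - [0,0,1.5,0]
    - [0,0,1.5,0]
    - [0,0,1.5,0]
    - [0,0,0,0]
    - [0,0,0,0]

```text
t: 11.92
position: [0.5774, 0.0542, 0.1615]
eef_rot: [-1.466, -2.778, 0.0]
wrist_force: [0.5, -0.3, -3.8]
finger_gap: 0.13
```

send_rows:
  moves:
    - [0,0,1.5,0]
    - [0,0,1.5,0]
    - [0,0,1.5,0]
    - [0,0,1.5,0]
    - [0,0,1.5,0]
    - [0,0,1.5,0]
    - [0,0,0,0]
    - [0,0,0,0]

```text
t: 12.58
position: [0.5773, 0.0542, 0.1525]
eef_rot: [-1.466, -2.778, 0.0]
wrist_force: [-0.2, -0.1, -4.0]
finger_gap: 0.129
```

send_rows:
  moves:
    - [0,0,1,0]
    - [0,0,1,0]
    - [0,0,1,0]
    - [0,0,1,0]
    - [0,0,1,0]
    - [0,0,0,0]
    - [0,0,0,0]

```text
t: 13.17
position: [0.5774, 0.0542, 0.1475]
eef_rot: [-1.466, -2.778, 0.0]
wrist_force: [-0.3, -0.1, -3.5]
finger_gap: 0.126
```

send_rows:
  moves:
    - [0,0,0.5,0]
    - [0,0,0.5,0]
    - [0,0,0.5,0]
    - [0,0,0.5,0]
    - [0,0,0,0]
    - [0,0,0,0]

```text
t: 13.67
position: [0.5774, 0.0542, 0.1456]
eef_rot: [1.466, 2.778, 0.0]
wrist_force: [-0.4, 0.5, -3.5]
finger_gap: 0.124
```

send_rows:
  moves:
    - [0,0,0.4,0]
    - [0,0,0.4,0]
    - [0,0,0.4,0]
    - [0,0,0,0]
    - [0,0,0,0]

```text
t: 14.08
position: [0.5775, 0.0542, 0.1445]
eef_rot: [1.466, 2.778, 0.0]
wrist_force: [-0.3, 0.5, -1.7]
finger_gap: 0.126
```

send_rows:
  moves:
    - [0,0,0.2,0]
    - [0,0,0.2,0]
    - [0,0,0,0]
    - [0,0,0,0]

```text
t: 14.42
position: [0.5776, 0.0542, 0.1445]
eef_rot: [1.466, 2.778, 0.001]
wrist_force: [-1.3, 0.1, 3.0]
finger_gap: 0.128
```

send_rows:
  moves:
    - [0,0,0,0]
    - [0,0,0,0]
    - [0,0,0,0]
    - [0,0,0,0]
    - [0,0,0,0]
    - [0,0,0,0]
  gripper: 0.65
  force: 10

```text
t: 14.92
position: [0.5775, 0.0542, 0.144]
eef_rot: [1.466, 2.778, 0.0]
wrist_force: [-0.1, -0.7, 0.3]
finger_gap: 0.351
```

```bash
python3 - <<'E'
from h import *
p,R,s=T(); print(p,yaw(R),s["wrist_force"],s["finger_gap"])
for n in ["wrist","top","scene"]:
    ci=camera_info(n); im,d=camera(n)
    if n=="wrist": np.savez("w8",im=im,d=d,R=ci["R"],t=ci["t"],p=p,Rt=R); cv2.imwrite("pics/w8.png",im)
    if n!="wrist":
      for t in ["lower_knuckle","upper_knuckle","door_center"]:
        for r in pinpoint(t,n)[:2]: print(n,t,round(r["confidence"],2),np.round(W(r["position"],ci),4))
E
```

```text
[0.57745628 0.05421318 0.1439565 ] 34.34964761892599 [-0.11646835 -0.67527873  0.33857227] 0.3507243695784325
top lower_knuckle 0.88 [0.5345 0.1192 0.0481]
top upper_knuckle 0.65 [ 0.4136 -0.0221  0.0243]
top upper_knuckle 0.6 [0.5336 0.1214 0.1447]
top door_center 0.72 [0.5767 0.0602 0.1023]
scene lower_knuckle 0.9 [0.5339 0.1216 0.0504]
scene lower_knuckle 0.58 [ 0.4118 -0.0213  0.0236]
scene upper_knuckle 0.75 [0.5377 0.1161 0.145 ]
scene door_center 0.94 [0.5796 0.0506 0.0979]
```

View pics/w8.png

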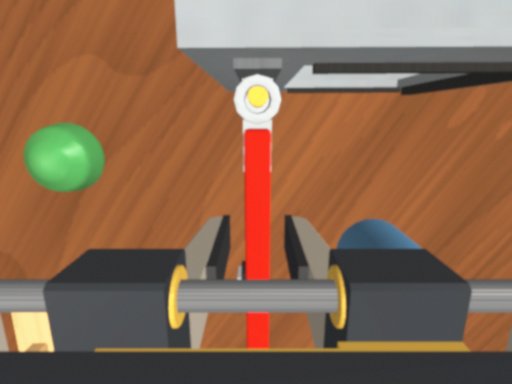

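send_rows:
  moves:
    - [0,0,-5,0]
    - [0,0,-15,0]
    - [0,0,-20,0]
    - [0,0,-15,0]
    - [0,0,0,0]

```text
t: 15.78
position: [0.5795, 0.0542, 0.2024]
eef_rot: [1.465, 2.774, 0.006]
wrist_force: [0.4, -0.5, -0.2]
finger_gap: 0.351
```

send_rows:
  moves:
    - [-12,-13,0,0]
    - [-13,-14,0,0]
    - [-12,-13,0,0]
    - [0,0,0,0]
    - [0,0,0,0]
    - [0,0,0,0]
    - [0,0,0,0]
    - [0,0,0,0]
  gripper: 1

```text
t: 16.45
position: [0.5654, 0.0024, 0.1987]
eef_rot: [-1.464, -2.779, -0.0]
wrist_force: [-0.5, 0.1, 0.5]
finger_gap: 0.007
```

send_rows:
  moves:
    - [0,0,0,0]
    - [0,0,0,0]
    - [0,0,15,0]
    - [0,0,20,0]
    - [0,0,20,0]
    - [0,0,0,0]
    - [0,0,0,0]

```text
t: 17.03
position: [0.5647, 0.0011, 0.1435]
eef_rot: [-1.466, -2.777, 0.002]
wrist_force: [0.5, -0.9, 0.5]
finger_gap: 0.006
```

```bash
python3 - <<'E'
from h import *
p,R,s=T(); print(p,yaw(R),s["wrist_force"],s["finger_gap"],s["qpos"].round(2))
h=np.array([.5336,.1182,p[2]]); print("hinge in tool",R.T@(h-p)*1000)
E
```

```text
[0.56470052 0.00112717 0.14345377] 34.35522784049935 [ 0.46394473 -0.89795183  0.52372532] 0.006397694869906191 [-0.45  0.44  0.5   1.9  -0.27  0.87  0.78]
hinge in tool [1.14200761e+02 4.03915247e+01 2.36370548e-03]
```

send_rows:
  moves:
    - [0,7,0,0]
    - [0,7,0,0]
    - [0,2,0,0]
    - [0,0,0,0]
    - [0,0,0,0]

```text
t: 17.45
position: [0.5789, 0.0103, 0.1444]
eef_rot: [1.465, 2.778, 0.001]
wrist_force: [0.6, -0.1, -0.2]
finger_gap: 0.005
```

send_rows:
  moves:
    - [-0.6,3.5,0,-1.8]
    - [-1,5.5,0,-2.7]
    - [-1.2,7,0,-3.5]
    - [-1.2,7,0,-3.5]
    - [-1.2,7,0,-3.5]
    - [-1.2,7,0,-3.5]
    - [0,0,0,0]
    - [0,0,0,0]

```text
t: 18.12
position: [0.61, 0.0299, 0.144]
eef_rot: [-1.003, -2.977, 0.0]
wrist_force: [-0.2, 0.0, -0.0]
finger_gap: 0.006
```

```bash
python3 - <<'E'
from h import *
p,R,s=T(); print(p,yaw(R),s["wrist_force"],s["finger_gap"],s["qpos"].round(2))
h=np.array([.5336,.1182,p[2]]); print("hinge in tool",R.T@(h-p)*1000)
ci=camera_info("wrist"); im,d=camera("wrist"); cv2.imwrite("pics/w9.png",im)
E
```

```text
[0.60997981 0.02991461 0.14402446] 52.759176516803976 [-0.20646453  0.03528454 -0.00237437] 0.005729229476452014 [-0.41  0.5   0.41  1.79 -0.24  0.91  1.02]
hinge in tool [1.14233245e+02 2.40614087e+01 1.02412210e-02]
```

View pics/w9.png

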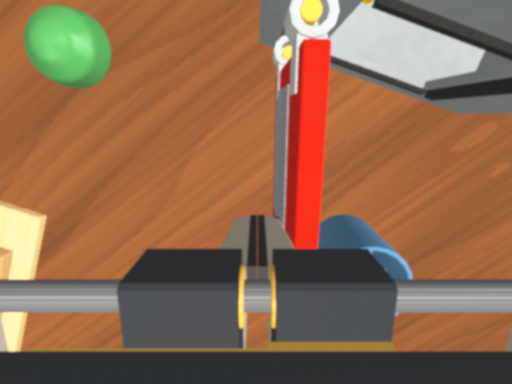

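send_rows:
  moves:
    - [-1.2,7,0,-3.5]
    - [-1.2,7,0,-3.5]
    - [-1.2,7,0,-3.5]
    - [-1.2,7,0,-3.5]
    - [-1.2,7,0,-3.5]
    - [-1.2,7,0,-3.5]
    - [-1.2,7,0,-3.5]
    - [-1.2,7,0,-3.5]

```text
t: 18.83
position: [0.6419, 0.0757, 0.1441]
eef_rot: [-0.249, -3.132, 0.001]
wrist_force: [0.4, 0.3, 0.0]
finger_gap: 0.006
```

send_rows:
  moves:
    - [-1.2,7,0,-3.5]
    - [-1.2,7,0,-3.5]
    - [-1.2,7,0,-3.5]
    - [-1.2,7,0,-3.5]
    - [-1.2,7,0,-3.5]
    - [-1,5,0,-2.5]
    - [0,0,0,0]
    - [0,0,0,0]

```text
t: 19.5
position: [0.6493, 0.1156, 0.1439]
eef_rot: [0.294, -3.127, 0.0]
wrist_force: [0.1, -0.3, -0.3]
finger_gap: 0.005
```

```bash
python3 - <<'E'
from h import *
p,R,s=T(); print(p,yaw(R),s["wrist_force"],s["finger_gap"],s["qpos"].round(2))
h=np.array([.5336,.1182,p[2]]); print("hinge in tool",R.T@(h-p)*1000)
ci=camera_info("top"); im,d=camera("top"); cv2.imwrite("pics/w10.png",cv2.resize(im[90:250,90:300],None,fx=3,fy=3))
E
```

```text
[0.64927313 0.11562486 0.14392922] 100.72814782952678 [ 0.05496773 -0.30301114 -0.29969372] 0.0046688013641293475 [-0.37  0.56  0.19  1.65 -0.13  0.95  1.63]
hinge in tool [1.13171966e+02 2.40626028e+01 4.44588697e-02]
```

View pics/w10.png

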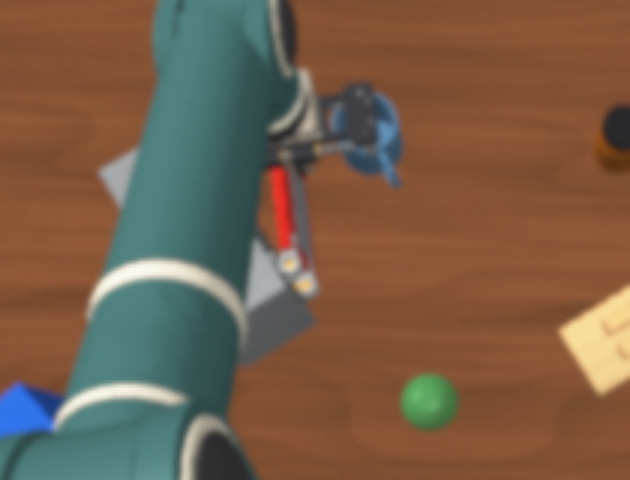

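send_rows:
  moves:
    - [-0.9,5,0,-2.5]
    - [-0.9,5,0,-2.5]
    - [-0.9,5,0,-2.5]
    - [-0.9,5,0,-2.5]
    - [-0.7,4,0,-2]
    - [-0.5,3,0,-1.5]
    - [0,0,0,0]
    - [0,0,0,0]

```text
t: 20.22
position: [0.6465, 0.143, 0.144]
eef_rot: [0.661, -3.071, 0.0]
wrist_force: [-0.6, 0.1, 0.2]
finger_gap: 0.004
```

send_rows:
  moves:
    - [-0.4,2,0,-1]
    - [-0.4,2,0,-1]
    - [-0.4,2,0,-1]
    - [-0.3,1.5,0,-0.8]
    - [0,0,0,0]
    - [0,0,0,0]

```text
t: 20.72
position: [0.6446, 0.1508, 0.144]
eef_rot: [0.764, -3.047, -0.0]
wrist_force: [-0.5, -0.3, 0.2]
finger_gap: 0.006
```

```bash
python3 - <<'E'
from h import *
p,R,s=T(); print(p,yaw(R),s["wrist_force"],s["finger_gap"],s["qpos"].round(2))
h=np.array([.5336,.1182,p[2]]); print("hinge in tool",R.T@(h-p)*1000)
ci=camera_info("wrist"); im,d=camera("wrist"); cv2.imwrite("pics/w11.png",im); np.savez("w11",im=im,d=d,R=ci["R"],t=ci["t"])
E
```

```text
[0.64463594 0.15082862 0.1439879 ] 118.16206337909468 [-0.46603785 -0.2920731   0.20213154] 0.005973048175281265 [-0.36  0.56  0.12  1.64 -0.08  0.95  1.84]
hinge in tool [1.13290712e+02 2.36393974e+01 1.31654875e-03]
```

View pics/w11.png

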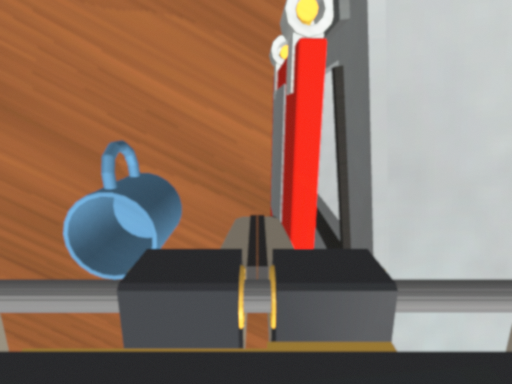

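```bash
cat >> h.py <<'E'
def cloud(im,d,ci):
    v,u=np.nonzero(d>0); z=d[v,u]; X=ci["R"].T@(np.linalg.inv(ci["mtx"])@np.array([u*z,v*z,z])-ci["t"][:,None]); return X.T,im[v,u].astype(int)
def door_heading(im,d,ci):
    X,c=cloud(im,d,ci); k=(c[:,2]>120)&(c[:,1]<90)&(c[:,0]<90)&(abs(X[:,2]-.1795)<.003)&(np.hypot(X[:,0]-.5336,X[:,1]-.1182)<.16)
    Q=X[k]; f=cv2.fitLine((Q[:,:2]*1000).astype(np.float32),cv2.DIST_HUBER,0,.01,.01).ravel()
    print("door heading",np.degrees(np.arctan2(f[1],f[0]))%180,"pt",f[2:],"n",k.sum(),"z",Q[:,2].mean())
E
python3 - <<'E'
from h import *
g=np.load("w11.npz"); ci=dict(R=g["R"],t=g["t"],mtx=camera_info("wrist")["mtx"]); door_heading(g["im"],g["d"],ci)
X,c=cloud(g["im"],g["d"],ci); k=abs(X[:,2]-.2)<.004; Q=X[k]
# front edge: per bin along 34.6deg, the extreme along front direction
a=np.radians(34.6); e=np.array([np.cos(a),np.sin(a)]); n=np.array([np.sin(a),-np.cos(a)])
s=(Q[:,:2]-[.5336,.1182])@e; t=(Q[:,:2]-[.5336,.1182])@n
B=[(b,np.percentile(t[(s>b)&(s<b+.005)],99)) for b in np.arange(0,.1,.005) if ((s>b)&(s<b+.005)).sum()>20]
B=np.array(B); pf=np.polyfit(B[:,0],B[:,1],1); print("front edge heading",34.6-np.degrees(pf[0]),"dist",pf[1],len(B))
E
```

```text
door heading 27.742788 pt [584.7712  145.13116] n 5556 z 0.17897197729674938
front edge heading 24.099214599980602 dist -0.020269500809007825 18
```

send_rows:
  moves:
    - [-0.4,2,0,-1]
    - [-0.4,2,0,-1]
    - [-0.4,2,0,-1]
    - [-0.4,2,0,-1]
    - [0,0,0,0]
    - [0,0,0,0]
    - [0,0,0,0]

```text
t: 21.35
position: [0.6422, 0.1584, 0.144]
eef_rot: [-0.87, 3.019, 0.0]
wrist_force: [-0.0, -0.3, 0.0]
finger_gap: 0.005
```

```bash
python3 - <<'E'
from h import *
p,R,s=T(); print(p,yaw(R),s["wrist_force"]); ci=camera_info("wrist"); door_heading(*camera("wrist"),ci)
h=np.array([.5336,.1182,p[2]]); print("hinge in tool",R.T@(h-p)*1000)
E
```

```text
[0.6421699  0.15837164 0.14401119] 122.14484473264494 [-0.02267657 -0.26875962  0.00908897]
door heading 31.684826 pt [582.7716  148.55974] n 5547 z 0.1788887922145095
hinge in tool [ 1.13300536e+02  2.37522951e+01 -1.39195893e-02]
```

send_rows:
  moves:
    - [-0.2,1,0,-0.5]
    - [-0.2,1,0,-0.5]
    - [-0.2,1,0,-0.5]
    - [-0.2,1,0,-0.5]
    - [0,0,0,0]
    - [0,0,0,0]
    - [0,0,0,0]

```text
t: 21.98
position: [0.6406, 0.1621, 0.144]
eef_rot: [-0.922, 3.003, 0.0]
wrist_force: [0.2, -0.3, 0.2]
finger_gap: 0.003
```

send_rows:
  moves:
    - [-0.1,0.6,0,-0.3]
    - [0,0,0,0]
    - [-0.1,0.4,0,-0.2]
    - [0,0,0,0]
    - [0,0,0,0]

```text
t: 22.4
position: [0.6402, 0.1631, 0.144]
eef_rot: [-0.936, 2.999, 0.0]
wrist_force: [-0.1, -0.9, -0.5]
finger_gap: 0.004
```

```bash
python3 - <<'E'
from h import *
p,R,s=T(); print(p,yaw(R),R.T@s["wrist_force"]); ci=camera_info("wrist"); door_heading(*camera("wrist"),ci)
E
```

```text
[0.64022876 0.16311646 0.14399754] 124.65260985449639 [ 0.61895724 -0.65466281  0.53279178]
door heading 34.1981 pt [581.3277  150.73495] n 5588 z 0.17891199603337254
```

send_rows:
  moves:
    - [-0.1,0.6,0,-0.3]
    - [0,0,0,0]
    - [0,0,0,0]

```text
t: 22.7
position: [0.6399, 0.1637, 0.144]
eef_rot: [-0.944, 2.997, 0.0]
wrist_force: [0.8, -0.1, 0.8]
finger_gap: 0.003
```

send_rows:
  moves:
    - [-0.1,0.6,0,-0.3]
    - [0,0,0,0]
    - [0,0,0,0]

```text
t: 22.95
position: [0.6397, 0.1643, 0.144]
eef_rot: [-0.951, 2.994, 0.0]
wrist_force: [0.4, 0.0, 0.3]
finger_gap: 0.004
```

```bash
python3 - <<'E'
from h import *
p,R,s=T(); print(p,yaw(R),R.T@s["wrist_force"]); ci=camera_info("wrist"); door_heading(*camera("wrist"),ci)
E
```

```text
[0.63969256 0.16433229 0.14400405] 125.25769291993134 [-0.3670144  -0.20359748 -0.28856542]
door heading 34.83239 pt [581.0095  151.42497] n 5645 z 0.1788730021977475
```

send_rows:
  moves:
    - [-0.1,0.6,0,-0.3]
    - [0,0,0,0]
    - [0,0,0,0]

```text
t: 23.25
position: [0.6395, 0.1648, 0.144]
eef_rot: [-0.959, 2.991, 0.0]
wrist_force: [0.4, 0.2, -0.4]
finger_gap: 0.002
```

send_rows:
  moves:
    - [-0.1,0.6,0,-0.3]
    - [0,0,0,0]
    - [0,0,0,0]

```text
t: 23.5
position: [0.6395, 0.1649, 0.144]
eef_rot: [-0.966, 2.989, -0.001]
wrist_force: [1.6, -1.6, -0.4]
finger_gap: 0.002
```

```bash
python3 - <<'E'
from h import *
p,R,s=T(); print(p,yaw(R),R.T@s["wrist_force"]); ci=camera_info("wrist"); door_heading(*camera("wrist"),ci)
E
```

```text
[0.63948851 0.16486234 0.14402583] 125.82635560120964 [-0.3831574  -2.21589346  0.37346409]
door heading 35.143333 pt [580.7775  151.57469] n 5629 z 0.17891206181649913
```

send_rows:
  moves:
    - [0,-3,0,0]
    - [0,-10,0,0]
    - [0,-20,0,0]
    - [0,-10,-20,0]
    - [0,0,-35,0]
    - [0,0,-35,0]
    - [0,0,0,0]
    - [0,0,0,0]

```text
t: 24.22
position: [0.6659, 0.1302, 0.2366]
eef_rot: [-0.965, 2.985, -0.0]
wrist_force: [0.7, -0.7, -0.5]
finger_gap: 0.005
```

```bash
python3 - <<'E'
from h import *
p,R,s=T(); print(p,s["wrist_force"]); ci=camera_info("wrist"); door_heading(*camera("wrist"),ci)
for n in ["wrist","scene"]:
    ci=camera_info(n); camera(n)
    for t in ["lower_knuckle","upper_knuckle","door_center","jar_center","mug_center","weight_center"]:
        for r in pinpoint(t,n)[:1]: print(n,t,round(r["confidence"],2),np.round(W(r["position"],ci),4))
E
```

```text
[0.66593589 0.13020681 0.23663968] [ 0.71195922 -0.6807414  -0.50919161]
door heading 33.60483 pt [592.89575 157.33524] n 2479 z 0.1784396643377069
wrist lower_knuckle 0.71 [0.5314 0.1178 0.0509]
wrist upper_knuckle 0.94 [0.5366 0.121  0.1515]
wrist door_center 0.73 [0.5931 0.1618 0.1046]
wrist mug_center 0.73 [0.7266 0.0625 0.0466]
scene lower_knuckle 0.72 [0.5319 0.1204 0.0499]
scene upper_knuckle 0.93 [0.537  0.1178 0.1431]
scene door_center 0.73 [0.6023 0.1593 0.1018]
scene jar_center 0.61 [ 0.7319 -0.2413  0.0418]
scene mug_center 0.66 [0.7237 0.0614 0.0397]
scene weight_center 0.55 [ 0.4079 -0.0215  0.0287]
```

send_rows:
  moves:
    - [0,0,0,0]
    - [0,0,0,0]
    - [0,0,0,0]
    - [0,0,0,0]

```text
t: 25.3
position: [0.6644, 0.1305, 0.2341]
eef_rot: [-0.967, 2.989, -0.0]
wrist_force: [-0.5, -0.2, -0.7]
finger_gap: 0.003
```

```bash
python3 - <<'E'
from h import *
ci=camera_info("wrist"); im,d=camera("wrist"); door_heading(im,d,ci)
X,c=cloud(im,d,ci); Q=X[(abs(X[:,2]-.2)<.005)&(np.ptp(c,axis=1)<25)&(X[:,1]>.1)]
hull=cv2.convexHull((Q[:,:2]*1000).astype(np.float32)).reshape(-1,2); e=np.roll(hull,-1,0)-hull; L=np.hypot(*e.T)
for i in np.argsort(-L)[:4]: print(L[i],np.degrees(np.arctan2(e[i,1],e[i,0]))%180,hull[i])
E
```

```text
door heading 33.530025 pt [592.7105  157.18149] n 2493 z 0.1784475167130994
74.121086 124.728546 [464.7904  176.98015]
67.29097 34.64755 [546.0236  142.50856]
57.479504 47.35585 [507.4068 223.9967]
56.05235 46.86508 [545.73083 264.90067]
```

```bash
python3 -c "
from h import *
print(ctrl.finish_job())"
```

```text
the job is handed in; nothing more can be done
None
```

The red door is hanging on both pins and shut against the seal, and I handed the job in at about 25.4 s. `finish_job` gives no verdict, so what follows is my own measurement.

- **Hanging:** I found the pins with the wrist camera and lifted the door by its top edge. I hung it at about 90° open, lined up to roughly 0.2 mm by sighting down the knuckle bore. It went down over the pins with no sideways force and touched the shoulders at the height I expected. The highest wrist reading in the seated checks was about 3 N up, against the 3.7 N the door weighs.
- **Shutting:** I let go, pushed the outer face round slowly with closed fingers until the seal pushed back with about 2 N, then backed off clear of everything.
- **Last checks:**

| Check | Result |
|---|---|
| Lower knuckle end | z about 0.050 m, as it should be |
| Door against box front | 33.5° against 34.65°, so about 1.1° off parallel (limit 5°) |
| Jar, mug and weight | within 7 mm of their starting readings, about what the networks' scatter allows |

- **Disagreements:**
  - The door read 35.1° while I was pressing it and 33.5° after I let go. That is either a small spring-back or a difference between the two views.
  - The networks put the upper knuckle at 0.151 m in the wrist view and 0.143 m in the scene view. The nominal height is 0.145 m. The door's top edge measured about 0.178 to 0.179 m, where 0.180 m was expected, which fits it being fully seated.
  - One attempt to fit the box's front edge during the swing gave a bad angle (24°). I dropped it and used the other fits, which agreed at about 34.6°.

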